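# Draw the filter plate from the grinder's dust box

### The arm

A 7-joint arm with a two-finger parallel gripper is mounted at the origin on the work surface. World frame = base frame: x ahead of the robot, y to its left, z up, the work surface at z = 0. Lengths are in m, angles in rad, forces in N, time in s.
With the tool pointing down it reaches from about 0.35 to 0.9 m from the base axis. Payload 8.1 kg.
Tool frame: the origin (TCP) lies at the very end of the fingers, on their centre line; the grasp point (between the pads) lies 19 mm behind it (grip_point_offset is the distance from the TCP to the grasp point, in m); z points along the fingers, x is the direction in which the jaws open and shut, and the axes are right-handed (so a half turn about z gives the same grasp; the last joint's range is limited). The gripper opens to 92 mm and grips with 3 to 60 N. Pads are 19 mm wide; open, the fingers measure 130 mm over their backs; the gripper's body (75 mm by 190 mm) begins 47 mm behind the grasp point.
Start: joints at [1.081, 0.434, 0.025, 1.573, -0.012, 1.134, -0.075], TCP at [0.236, -0.579, 0.227] pointing down, gripper open.
Joint ranges: [-2.62, 2.62], [-0.44, 2.09], [-1.27, 1.32], [0.08, 2.57], [-1.32, 4.46], [0.12, 2], [-2.74, 2.74]. Speed limits (rad/s): [2.22, 2.22, 3.01, 3.01, 3.14, 3.14, 3.14].

### API

Orientations are given as a rotation vector (axis times angle).
In Python, from cell import observe, get_image, camera_model, sign_off, grip_point_offset gives the robot as it stands.
- The arm moves only by the tool play_rows, never from a script. Its argument "rows" is a list of rows, each a list of 7 numbers: the shift along the tool's x, y, z as a fraction of full scale, then the turn, a rotation vector about the tool's x, y, z as a fraction of full scale, then the closure, from -1 (fully open) to 1 (shut). A call has 1 to 5 rows; each row shifts and turns the pose as measured when the row begins, along the tool's axes as they then stand; what a row does not reach is not made up. Full scale, the value 1, is 0.15 m for a shift and 0.5 rad for a turn. A row lasts 1/10 s, in which the tool goes at most 50 mm and 8.59 degrees, less where a joint would pass 70% of its speed; a pose out of reach is approached as far as the arm can. A call with a number of a shift or a turn outside -1 to 1 is refused whole. A call with a gripper value outside its range is refused whole. The fingers move at their own pace and stop on an object; "force" is the grip in N (left out, the last holds). Time passes only in rows, so rows that do not move let the fingers close. It gives the time, the measured TCP pose, the force and the opening at its end, in the units of the state.
- observe(): the state, without advancing time (a new reading comes with each control period).
- get_image(name): name is "scene" or "top" or "wrist"; returns the picture (384x512x3 uint8, blue, green, red); there is no depth.
- camera_model(name): a dict with "K" (3x3 intrinsics, pixels), "R" (3x3) and "t" (3): a world point X has camera coordinates R X + t. Camera axes: x right, y down, z forward; pixel columns grow to the right and rows downward; lengths in m; the calibration is good to about 2 mm. A picture is of the moment at which its call begins: read the wrist's pose just before it. camera_model takes no time and is no camera call; for the wrist camera it gives the pose at the moment of the call.
- sign_off(): hands the job in, once; it reports no verdict.
The state is a dict: "clock": time; "joints": joint angles; "dq": joint speeds; "joint_efforts": joint torques, N m; "position": TCP position; "ee_rot": TCP orientation; "force": force on the tool from outside, world axes, zero at the start; "ft_torque": the same for the moment, N m; "width": opening from 0.0 (shut) to 1.0 (fully open).
Only numpy, scipy, OpenCV 4.12 (cv2) and the standard library are available. Lean on these libraries where they do the work, as an engineer would, in place of code of your own. Each camera call takes 0.05 s, during which the arm holds its last target.

### The job

The hooded flap of the grinder's dust box is weighed down by a polished steel ball: first lower the ball gently to the bottom of the deep steel pot and let go of it there, then swing the flap fully open and draw out the filter plate (the slotted one with the grip on top), leaving the plain plate in its slot. Finish while holding the filter plate still and upright in the gripper, its lower edge at least 50 mm above the box's rim and its broad face turned square to the far edge of the bench. The flap stays open, the ball stays in the pot, and the brass pin and the tin stay standing.

Things in the scene. Friction and masses are not known exactly. Their poses are not given: they have to be found in the camera images.
- ball_center (a point): Centre of the polished steel ball, 50 mm in diameter, about 0.3 to 0.5 kg. At the start it sits in a black rubber ring (38 mm outside diameter, 6 mm high) on top of the closed flap, its centre 27 mm above the flap's top face and 58 mm from the flap's grip fin. If lowered hard or dropped into the pot it is marked. It can roll.
- pot: Deep round dark steel pot, fixed to the bench, open at the top. Origin at the centre of its underside, z up, x always straight away from the robot, square to the bench's far edge (the filter plate's y axis is to finish parallel to it, either way round). 68 mm high, 162 mm outside diameter at the rim, inside 142 mm across at the floor, 152 at the rim; flat inner floor 6 mm above the origin.
- box: Grey dust box, fixed, 130 (x) by 140 (y) mm, rim 80 mm up, walls and floor 5 mm. Origin: centre of the underside; x points from the flap's fin side to the hinge side, away from the robot, turned up to 20 degrees. Two slots for upright plates run along x, 30 mm either side (y) of the middle; which plate is in which varies, and box and pot may swap sides.
- flap (a joint): Angle of the flap: 0 closed, 1.65 fully open against its stop (about upright, beyond the hinge). Left alone it falls shut below about 0.9 rad and falls fully open above about 1.2 rad. The flap weighs 0.25 kg.
- flap_handle (a point): Grip point on the flap's upright black fin: 10 mm thick (y, the hinge direction), 22 wide (x), rising 42 mm above the flap's top, at the edge opposite the hinge. The point is 26 mm above the top face. Axes turn with the flap, a steel hood 130 by 140 by 46 mm; closed, its top is 126 mm above the bench. Pinched along y, the fin may turn between the fingers.
- flap_hinge (a point): Middle of the flap's hinge line (along its y), 65 mm along the box's x and 80 mm above the box's origin. When closed the fin's grip point lies 113 mm from it along the box's -x (robot side) and 72 mm above it. Opening lifts the fin in an arc over the hinge, in the upright plane of the box's x axis. Axes turn with the flap.
- plate_grip (a point): On the filter plate's black grip, 99 mm above the plate's lower edge, 19 mm below the grip's top. Slotted plate 116 long (x), 6 thick (y), 70 mm high; grip on top amid its length, 40 (x) by 10 (y) by 43 mm. z up, y square to the broad face. Stands in a slot (2 mm play, draw straight up) under the flap, lower edge 5 mm over the bench, grip 38 mm above the rim. 0.13 to 0.25 kg.
- blank_center (a point): Centre of the plain solid plate without a grip, 116 by 6 by 55 mm, upright in the other slot, its top 20 mm below the rim. To be left there.
- pin: Small brass drift pin standing upright, 28 mm across at the foot, 18 mm above, 70 mm high, between the box and the pot. Origin at the centre of its underside. Must stay standing.
- tin: Plain steel tin, 64 mm in diameter, 85 mm high, standing beyond the pin towards the far edge. Origin at the centre of its underside. Must stay standing.

How it is judged:
On the way, in this order (a step that is already met when the one before it is completed fails the run):
1. the ball lies at the bottom of the pot, let go, with the flap still shut (horizontal distance between ball_center and pot below 0.06 m and height (world z) of ball_center below 0.045 m and contact force between the fingers and ball below 0.1 N and value of joint flap below 0.2 rad), for 0.2 s.
2. the flap is fully open (value of joint flap above 1.45 rad), for 0.2 s.
3. the filter plate is drawn up out of the box (height (world z) of plate_grip above 0.185 m), for 0.1 s.
At the end, for the whole second after the job is handed in: The gripper holds the filter plate still, upright and square to the far edge (each within 0.25 rad), grip point over 220 mm above the bench, clear of the box; flap beyond 1.45 rad; ball free within 60 mm of the pot's axis, on its floor; plain plate moved under 12 mm (height (world z) of plate_grip above 0.22 m and angle between plate_grip's own z axis and vertical below 0.25 rad and angle between the y axis of plate_grip and the x axis of pot, either way round below 0.25 rad and linear speed of plate below 0.03 m/s and contact force between the fingers and plate above 1 N and contact force between plate and box below 0.1 N and value of joint flap above 1.45 rad and horizontal distance between ball_center and pot below 0.06 m and height (world z) of ball_center below 0.045 m and contact force between the fingers and ball below 0.1 N and distance between blank_center and box below 0.06 m and distance of blank_center from where it was at the start of the episode below 0.012 m and contact force between plate and flap below 0.1 N and linear speed of ball below 0.1 m/s); the arm keeps its last pose, push and grip.
It fails at once if the ball is pressed hard into the pot (over 60 N) (contact force between ball and pot above 60 N).
It fails at once if the ball is dropped or thrown into the pot (over 0.5 m/s inside it) (linear speed of ball above 0.5 m/s and height (world z) of ball_center below 0.075 m and horizontal distance between ball_center and pot below 0.07 m).
It fails at once if the brass pin is knocked over (angle between pin's own z axis and vertical above 0.6 rad).
It fails at once if the tin is knocked over (angle between tin's own z axis and vertical above 0.6 rad).
It also fails if it takes over 72 s, if anything falls off the work surface, if the arm or the gripper's body presses on something with over 40 N, if the wrist force passes 120 N, or if a joint passes its speed limit or range.

## Working session

There is one attempt and no reset: what is moved stays moved. The work goes in short steps, Python scripts to look and compute and a tool call to move; the robot and the scene stay as the last step left them, time stands still between calls to the robot, and variables do not carry over. Pictures are saved under pics/ and viewed, and the job is handed in when it is done.

Besides the shell and the picture viewer there is one more tool, called by a JSON object that holds its "fn" and its "kwargs". play_rows: Moves the arm, as the interface text tells. Its arguments: {"type":"object","properties":{"rows":{"type":"array","items":{"type":"array","items":{"type":"number"}}},"force":{"type":"number"}},"required":["rows"]}

```bash
ls; mkdir -p pics
python3 - <<'E'
from cell import *
import cv2
print(observe()); print(grip_point_offset)
for n in ("scene","top","wrist"):
    cv2.imwrite(f"pics/{n}0.png",get_image(n)); m=camera_model(n); print(n,m)
E
```

```text
pics
{'clock': 0.0, 'joints': array([ 1.08140602,  0.43522249,  0.02499784,  1.5741043 , -0.01158155,
        1.13397904, -0.07510951]), 'dq': array([-0.00085391,  0.00030673,  0.00016494, -0.00167641,  0.0021519 ,
        0.00012156,  0.00064344]), 'joint_efforts': array([-1.19675979e-04, -6.67857742e+01,  9.85009633e-01, -3.14470267e+01,
       -6.05486124e-02,  4.29307984e-02,  2.28615331e-04]), 'position': array([ 0.23549709, -0.57838639,  0.22594278]), 'ee_rot': array([-2.60628248e+00,  1.75280021e+00,  2.18074292e-03]), 'force': array([ 0.11230061, -0.25640032,  0.17333284]), 'ft_torque': array([0.00929891, 0.01397444, 0.01816294]), 'width': 0.9988850320952437}
0.0188
scene {'K': array([[487.28537199,   0.        , 253.62023708],
       [  0.        , 487.28537199, 181.61870023],
       [  0.        ,   0.        ,   1.        ]]), 'R': array([[-0.14998515,  0.98857666, -0.01485426],
       [ 0.58994978,  0.07742956, -0.80371881],
       [-0.79338749, -0.12930916, -0.59482386]]), 't': array([ 0.07827024, -0.23786131,  1.41543307])}
top {'K': array([[474.57183867,   0.        , 258.16033999],
       [  0.        , 474.57183867, 194.29187792],
       [  0.        ,   0.        ,   1.        ]]), 'R': array([[ 3.53760865e-03, -9.99993408e-01, -8.18016989e-04],
       [-9.94895872e-01, -3.43707924e-03, -1.00848350e-01],
       [ 1.00844874e-01,  1.17060372e-03, -9.94901473e-01]]), 't': array([-0.00426381,  0.5952844 ,  1.03208087])}
wrist {'K': array([[325.21731351,   0.        , 251.48114723],
       [  0.        , 325.21731351, 190.87868725],
       [  0.        ,   0.        ,   1.        ]]), 'R': array([[ 3.76399750e-01, -9.26457310e-01, -2.85213031e-04],
       [-8.96816291e-01, -3.64434454e-01,  2.50814810e-01],
       [-2.32473155e-01, -9.41508481e-02, -9.68035046e-01]]), 't': array([-0.62423293, -0.03193207,  0.38909183])}
```

View pics/scene0.png

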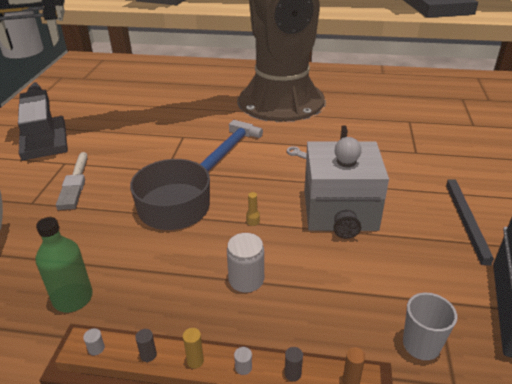

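View pics/top0.png

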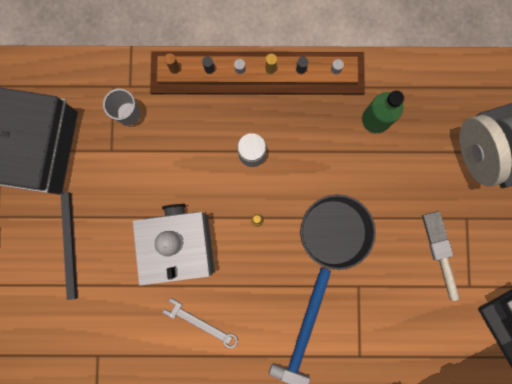

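View pics/wrist0.png

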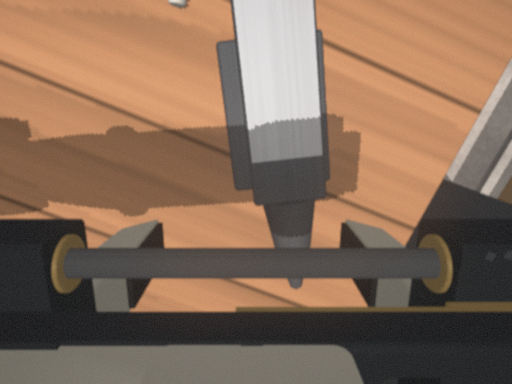

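```bash
cat > h.py <<'E'
import numpy as np, cv2
from cell import *
from scipy.spatial.transform import Rotation as Ro
def bp(m,u,v,z):
    K,R,t=m["K"],m["R"],m["t"]; C=-R.T@t; d=R.T@np.linalg.solve(K,[u,v,1.]); return C+d*(z-C[2])/d[2]
def pj(m,X):
    c=m["R"]@np.asarray(X,float)+m["t"]; p=m["K"]@c; return p[:2]/p[2]
E
python3 - <<'E'
from h import *
a=cv2.imread("pics/top0.png")
cv2.imwrite("pics/topz.png",cv2.resize(a[190:300,110:280],None,fx=4.5,fy=4.5,interpolation=cv2.INTER_CUBIC))
cv2.imwrite("pics/topp.png",cv2.resize(a[120:280,230:390],None,fx=3.7,fy=3.7,interpolation=cv2.INTER_CUBIC))
b=cv2.imread("pics/scene0.png")
cv2.imwrite("pics/scz.png",cv2.resize(b[110:250,240:400],None,fx=4.2,fy=4.2,interpolation=cv2.INTER_CUBIC))
E
```

```text
(no output)
```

View pics/topz.png

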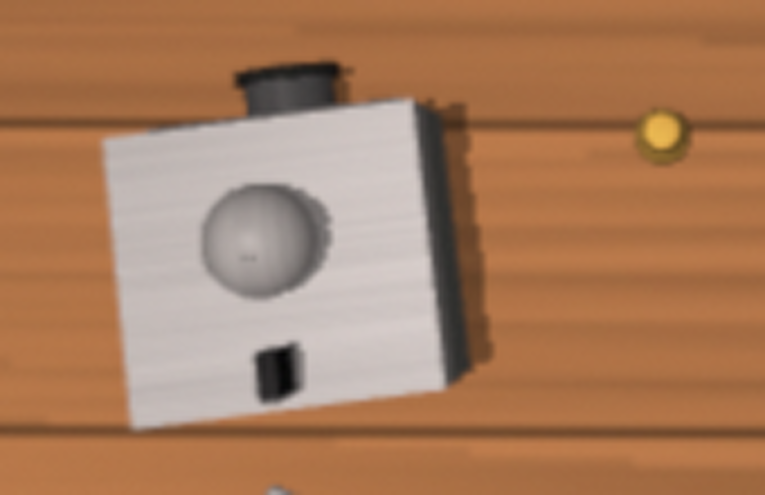

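View pics/topp.png

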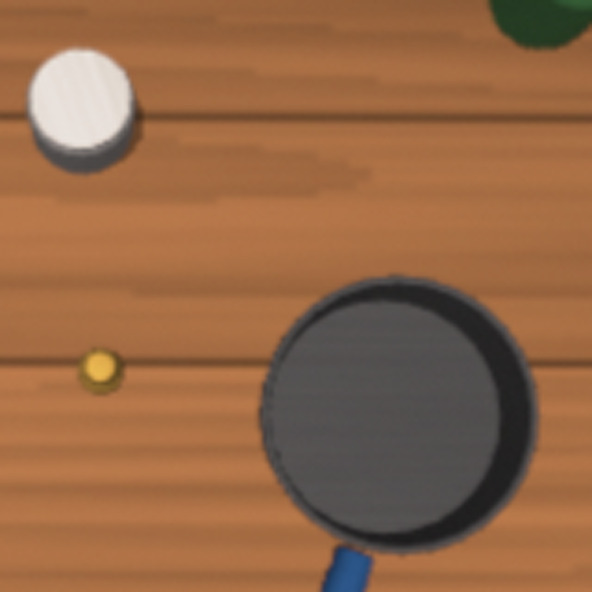

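View pics/scz.png

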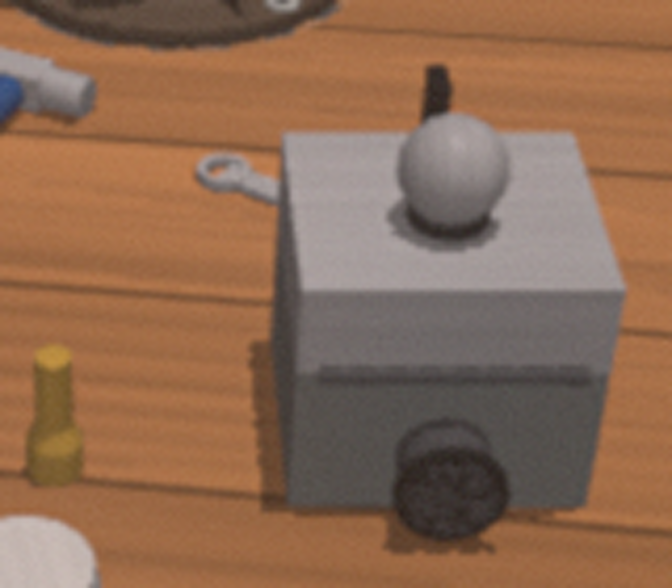

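Run:
```python
from h import *
m=camera_model("top"); s=camera_model("scene")
f=lambda U,V,s,x,y:((U+.5)/s-.5+x,(V+.5)/s-.5+y)
q=[bp(m,*f(U,V,4.5,110,190),.126)[:2] for U,V in [(103,140),(412,98),(446,387),(132,430)]]
q=np.array(q);print(q); c=q.mean(0);print("flap c",c)
for i in range(4):
    d=q[(i+1)%4]-q[i];print(np.linalg.norm(d),np.degrees(np.arctan2(d[1],d[0])))
print("ball top", bp(m,*f(261,240,4.5,110,190),.153))
print("ball scene", bp(s,*f(453,171,4.2,240,110),.153))
print("pot rim", bp(m,*f(400,414,3.7,230,120),.068), bp(m,*f(538,414,3.7,230,120),.068),bp(m,*f(262,414,3.7,230,120),.068))
print("pin",bp(m,*f(100,366,3.7,230,120),.070), "tin",bp(m,*f(80,100,3.7,230,120),.085))
for th in np.radians([4,6,8,10]):
  for cc in [c]:
    X=np.array([np.cos(th),np.sin(th)]);Y=np.array([-X[1],X[0]])
    print(np.degrees(th))
    # fin centre 
    p=cc-X*48
    print(p,[ (np.array(pj(m,[*(p+a*X*11+b*Y*5),.168]))-[110,190]+.5)*4.5-.5 for a in(-1,1) for b in(-1,1)])
```

```text
[[0.53092532 0.25185635]
 [0.55032761 0.11315449]
 [0.42172371 0.09602487]
 [0.40237388 0.23509605]]
flap c [0.47633763 0.17403294]
0.14005233255966573 -82.03685814323268
0.1297396858829198 -172.413049527107
0.14041085523491525 97.92106381163589
0.1296394215399503 7.428217567804159
ball top [0.48648471 0.174612   0.153     ]
ball scene [0.48918449 0.17535156 0.153     ]
pot rim [ 0.51192964 -0.17286175  0.068     ] [ 0.51221054 -0.25268244  0.068     ] [ 0.51164871 -0.09303082  0.068     ]
pin [0.53899047 0.00079559 0.07      ] tin [0.69230586 0.01291514 0.085     ]
4.0
[-47.40673678  -3.1742778 ] [array([ -3057.56986233, -24910.17750489]), array([  1199.95431953, -24899.53752509]), array([ -4905.27937465, -27994.24466855]), array([  2709.35758734, -27911.6303163 ])]
6.000000000000001
[-47.26071335  -4.8433333 ] [array([ -3959.04156352, -24928.94130963]), array([   327.16791934, -24891.04916526]), array([ -5946.88111383, -28055.32105906]), array([  1728.2324105 , -27885.15061247])]
8.0
[-47.05652967  -6.50627591] [array([ -4874.9508926 , -24953.67807033]), array([  -546.21952542, -24888.0936705 ]), array([ -7013.68144983, -28129.29536429]), array([   751.40647854, -27869.75170348])]
10.0
[-46.79443451  -8.16107959] [array([ -5808.54630726, -24984.61426095]), array([ -1422.92302052, -24890.6797134 ]), array([ -8110.55153769, -28216.90188633]), array([  -224.65816888, -27865.34164787])]
```

```bash
cat >> h.py <<'E'
TH=np.radians(7.7); BX=np.array([np.cos(TH),np.sin(TH),0]); BY=np.array([-BX[1],BX[0],0])
BC=np.array([.4763,.1741,0]); BALL=BC+10*BX/1000+[0,0,.153]; POT=np.array([.512,-.173,0]); HINGE=BC+.065*BX+[0,0,.08]
def rel(target,yaw=None):
    o=observe(); R=Ro.from_rotvec(o["ee_rot"]).as_matrix(); d=R.T@(np.asarray(target)-o["position"])
    print("t %.2f pos %s width %.3f F %s"%(o["clock"],o["position"].round(4),o["width"],o["force"].round(1)))
    print("tool shift (fullscale)",(d/.15).round(3))
    if yaw is not None:
        Rt=np.column_stack([[np.cos(yaw),np.sin(yaw),0],[np.sin(yaw),-np.cos(yaw),0],[0,0,-1]])
        print("turn (fullscale)",(Ro.from_matrix(R.T@Rt).as_rotvec()/.5).round(3))
    print("joints",o["joints"].round(2))
E
python3 -c "
from h import *
rel(BALL+[0,0,.08],TH-np.pi/2)"
```

```text
t 0.15 pos [ 0.2356 -0.5785  0.2261] width 1.004 F [-0.  -0.4  0.8]
tool shift (fullscale) [-4.025 -3.443 -0.041]
turn (fullscale) [0.001 0.002 0.505]
joints [ 1.08  0.44  0.02  1.57 -0.01  1.13 -0.08]
```

{"fn": "play_rows", "kwargs": {"rows": [[0,0,-0.2,0,0,0.25,-1],[0,0,0,0,0,0.25,-1],[0,0,0,0,0,0,-1]]}}

```text
clock: 0.45
position: [0.235, -0.5776, 0.2553]
ee_rot: [-2.358, 2.072, 0.007]
force: [-0.5, 1.3, -0.8]
width: 1.003
```

```bash
python3 -c "
from h import *
rel(BALL+[0,0,.08],TH-np.pi/2)"
```

```text
t 0.45 pos [ 0.235  -0.5776  0.2553] width 1.003 F [-0.5  1.3 -0.8]
tool shift (fullscale) [-4.762 -2.307  0.168]
turn (fullscale) [ 0.003  0.01  -0.011]
joints [ 1.04  0.41  0.08  1.54 -0.04  1.2  -0.31]
```

{"fn": "play_rows", "kwargs": {"rows": [[-0.29,-0.14,0,0,0,0,-1],[-0.29,-0.14,0,0,0,0,-1],[-0.29,-0.14,0,0,0,0,-1],[-0.29,-0.14,0,0,0,0,-1],[-0.29,-0.14,0,0,0,0,-1]]}}

```text
clock: 0.95
position: [0.3076, -0.3464, 0.2526]
ee_rot: [2.368, -2.061, -0.011]
force: [1.0, 0.6, -0.7]
width: 1.0
```

```bash
python3 -c "
from h import *
rel(BALL+[0,0,.08],TH-np.pi/2)"
```

```text
t 0.95 pos [ 0.3076 -0.3464  0.2526] width 1.000 F [ 1.   0.6 -0.7]
tool shift (fullscale) [-3.281 -1.66   0.132]
turn (fullscale) [0.013 0.007 0.008]
joints [ 0.75  0.15 -0.03  1.9   0.01  1.09 -0.71]
```

{"fn": "play_rows", "kwargs": {"rows": [[-0.29,-0.15,0,0,0,0,-1],[-0.29,-0.15,0,0,0,0,-1],[-0.29,-0.15,0,0,0,0,-1],[-0.29,-0.15,0,0,0,0,-1],[-0.29,-0.15,0,0,0,0,-1]]}}

```text
clock: 1.45
position: [0.3857, -0.109, 0.2519]
ee_rot: [2.388, -2.035, -0.009]
force: [1.0, 0.1, -0.2]
width: 1.002
```

{"fn": "play_rows", "kwargs": {"rows": [[-0.29,-0.15,0,0,0,0,-1],[-0.29,-0.15,0,0,0,0,-1],[-0.29,-0.15,0,0,0,0,-1],[-0.29,-0.15,0,0,0,0,-1],[-0.29,-0.15,0,0,0,0,-1]]}}

```text
clock: 1.95
position: [0.4595, 0.1298, 0.2511]
ee_rot: [2.407, -2.012, -0.005]
force: [0.3, -0.6, 0.7]
width: 1.001
```

```bash
python3 -c "
from h import *
rel(BALL+[0,0,.08],TH-np.pi/2)"
```

```text
t 1.95 pos [0.4595 0.1298 0.2511] width 1.001 F [ 0.3 -0.6  0.7]
tool shift (fullscale) [-0.268 -0.23   0.119]
turn (fullscale) [ 0.011 -0.001  0.088]
joints [ 0.03  0.22 -0.49  1.85  0.11  1.11 -1.9 ]
```

{"fn": "play_rows", "kwargs": {"rows": [[-0.26,-0.22,0,0.01,0,0.09,-1],[0,0,0,0,0,0,-1],[0,0,0,0,0,0,-1]]}}

```text
clock: 2.25
position: [0.4838, 0.1815, 0.2498]
ee_rot: [-2.384, 2.044, 0.005]
force: [-0.7, -1.0, -0.3]
width: 0.999
```

```bash
python3 -c "
from h import *
rel(BALL+[0,0,-.0188],TH-np.pi/2)
m=camera_model('wrist');a=get_image('wrist')
p=pj(m,BALL);print(p, pj(m,BC-.048*BX+[0,0,.168]), pj(m,BALL+[.025,0,0]))
cv2.circle(a,tuple(int(x) for x in p),3,(0,0,255),-1)
cv2.imwrite('pics/w1.png',a)"
```

```text
t 2.25 pos [0.4838 0.1815 0.2498] width 0.999 F [-0.7 -1.  -0.3]
tool shift (fullscale) [ 0.045 -0.01   0.77 ]
turn (fullscale) [0.002 0.006 0.037]
joints [-0.06  0.29 -0.5   1.77  0.15  1.12 -2.03]
[259.71633035 189.10907107] [258.39289672 263.1276572 ] [264.71855583 158.79055121]
```

View pics/w1.png

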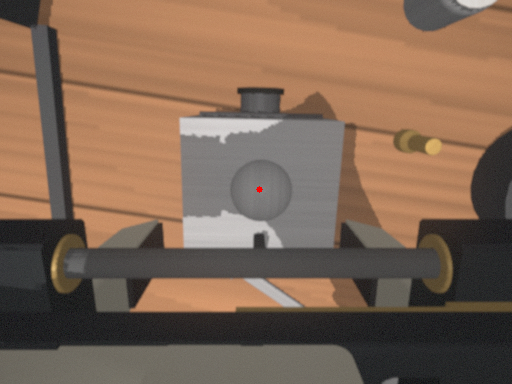

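{"fn": "play_rows", "kwargs": {"rows": [[0.045,-0.01,0.2,0,0,0.04,-1],[0,0,0.2,0,0,0,-1],[0,0,0,0,0,0,-1]]}}

```text
clock: 2.6
position: [0.4864, 0.1719, 0.1891]
ee_rot: [-2.363, 2.067, 0.001]
force: [-0.1, 0.2, 0.0]
width: 0.999
```

```bash
python3 -c "
from h import *
rel(BALL+[0,0,-.0188],TH-np.pi/2)"
```

```text
t 2.60 pos [0.4864 0.1719 0.1891] width 0.999 F [-0.1  0.2  0. ]
tool shift (fullscale) [-0.023 -0.001  0.366]
turn (fullscale) [-0.002  0.004 -0.001]
joints [-0.06  0.34 -0.49  1.86  0.19  0.99 -2.06]
```

{"fn": "play_rows", "kwargs": {"rows": [[-0.02,0,0.15,0,0,0,-1],[0,0,0.12,0,0,0,-1],[0,0,0.08,0,0,0,-1],[0,0,0,0,0,0,-1]]}}

```text
clock: 3.0
position: [0.4877, 0.1712, 0.1394]
ee_rot: [-2.36, 2.067, -0.004]
force: [-0.6, -0.5, -0.3]
width: 1.004
```

```bash
python3 -c "
from h import *
rel(BALL+[0,0,-.0188],TH-np.pi/2)"
```

```text
t 3.00 pos [0.4877 0.1712 0.1394] width 1.004 F [-0.6 -0.5 -0.3]
tool shift (fullscale) [-0.029  0.006  0.035]
turn (fullscale) [-0.01   0.001 -0.004]
joints [-0.08  0.4  -0.47  1.92  0.23  0.87 -2.11]
```

{"fn": "play_rows", "kwargs": {"rows": [[-0.03,0.006,0.034,0,0,0,-1],[0,0,0,0,0,0,-1]]}}

```text
clock: 3.2
position: [0.4871, 0.1756, 0.1359]
ee_rot: [-2.358, 2.067, -0.006]
force: [-0.1, 1.0, -0.9]
width: 0.999
```

```bash
python3 -c "
from h import *
rel(BALL+[0,0,-.0188],TH-np.pi/2)"
```

```text
t 3.20 pos [0.4871 0.1756 0.1359] width 0.999 F [-0.1  1.  -0.9]
tool shift (fullscale) [0.    0.006 0.011]
turn (fullscale) [-0.014  0.002 -0.006]
joints [-0.09  0.4  -0.47  1.92  0.24  0.86 -2.12]
```

{"fn": "play_rows", "kwargs": {"rows": [[0,0.005,0.015,-0.01,0,0,-0.5],[0,0,0,0,0,0,0],[0,0,0,0,0,0,0.3],[0,0,0,0,0,0,0.3],[0,0,0,0,0,0,0.3]], "force": 25}}

```text
clock: 3.7
position: [0.4874, 0.1762, 0.1355]
ee_rot: [-2.36, 2.067, -0.003]
force: [0.4, 0.0, -0.0]
width: 0.613
```

```bash
python3 -c "
from h import *
rel(BALL+[0,0,-.0188],TH-np.pi/2)"
```

```text
t 3.70 pos [0.4874 0.1762 0.1355] width 0.613 F [ 0.4  0.  -0. ]
tool shift (fullscale) [0.004 0.009 0.008]
turn (fullscale) [-0.009  0.003 -0.004]
joints [-0.09  0.41 -0.47  1.92  0.24  0.87 -2.12]
```

{"fn": "play_rows", "kwargs": {"rows": [[0,0,0.006,0,0,0,0.5],[0,0,0,0,0,0,0.5],[0,0,0,0,0,0,0.5],[0,0,0,0,0,0,0.5]], "force": 30}}

```text
clock: 4.1
position: [0.4878, 0.1749, 0.1351]
ee_rot: [-2.36, 2.069, -0.006]
force: [-0.2, -1.0, -0.3]
width: 0.53
```

```bash
python3 -c "
from h import *
rel(BALL+[0,0,-.0188],TH-np.pi/2)"
```

```text
t 4.10 pos [0.4878 0.1749 0.1351] width 0.530 F [-0.2 -1.  -0.3]
tool shift (fullscale) [-0.005  0.01   0.006]
turn (fullscale) [-0.01  -0.001 -0.006]
joints [-0.09  0.41 -0.47  1.92  0.24  0.87 -2.12]
```

{"fn": "play_rows", "kwargs": {"rows": [[0,0,0,0,0,0,0.5],[0,0,-0.05,0,0,0,0.5],[0,0,-0.1,0,0,0,0.5],[0,0,-0.15,0,0,0,0.5],[0,0,0,0,0,0,0.5]]}}

```text
clock: 4.6
position: [0.4858, 0.1743, 0.1804]
ee_rot: [2.362, -2.07, 0.001]
force: [0.2, -0.0, -2.7]
width: 0.53
```

```bash
python3 -c "
from h import *
rel(POT+[0,0,.2],TH-np.pi/2)
cv2.imwrite('pics/w2.png',get_image('wrist'));cv2.imwrite('pics/s2.png',get_image('scene')[60:260,200:460])"
```

```text
t 4.60 pos [0.4858 0.1743 0.1804] width 0.530 F [ 0.2 -0.  -2.7]
tool shift (fullscale) [ 2.318  0.132 -0.128]
turn (fullscale) [ 0.    -0.003 -0.005]
joints [-0.07  0.35 -0.48  1.87  0.2   0.97 -2.08]
```

View pics/w2.png

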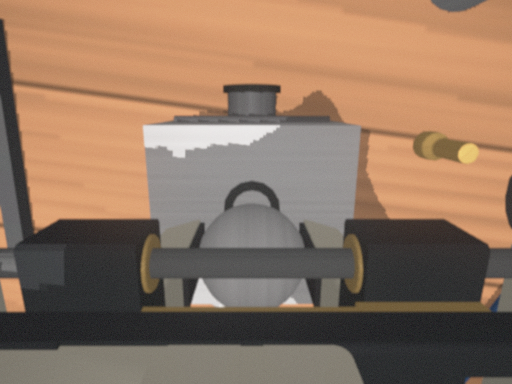

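View pics/s2.png

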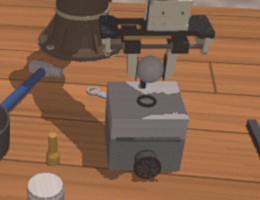

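{"fn": "play_rows", "kwargs": {"rows": [[0.1,0,-0.1,0,0,0,0.5],[0.2,0,-0.03,0,0,0,0.5],[0.3,0.02,0,0,0,0,0.5],[0.3,0.02,0,0,0,0,0.5],[0.3,0.02,0,0,0,0,0.5]]}}

```text
clock: 5.2
position: [0.4967, -0.0043, 0.1926]
ee_rot: [2.373, -2.048, -0.012]
force: [1.7, -0.8, -4.4]
width: 0.53
```

{"fn": "play_rows", "kwargs": {"rows": [[0.3,0.02,0,0,0,0,0.5],[0.3,0.02,0,0,0,0,0.5],[0.3,0.02,0,0,0,0,0.5],[0.15,0,0,0,0,0,0.5],[0,0,0,0,0,0,0.5]]}}

```text
clock: 5.7
position: [0.5055, -0.1765, 0.1854]
ee_rot: [2.356, -2.055, -0.022]
force: [-0.5, 0.4, -3.8]
width: 0.533
```

```bash
python3 -c "
from h import *
rel(POT+[0,0,.1],TH-np.pi/2)"
```

```text
t 5.70 pos [ 0.5055 -0.1765  0.1854] width 0.533 F [-0.5  0.4 -3.8]
tool shift (fullscale) [-0.017 -0.058  0.568]
turn (fullscale) [0.041 0.001 0.004]
joints [ 0.49  0.37 -0.35  1.81  0.15  1.01 -1.35]
```

{"fn": "play_rows", "kwargs": {"rows": [[-0.017,-0.058,0.2,0.04,0,0,0.5],[0,0,0.2,0,0,0,0.5],[0,0,0.2,0,0,0,0.5],[0,0,0.1,0,0,0,0.5],[0,0,0,0,0,0,0.5]]}}

```text
clock: 6.2
position: [0.5104, -0.1702, 0.0722]
ee_rot: [2.366, -2.065, -0.011]
force: [-0.7, 0.6, -3.0]
width: 0.53
```

```bash
python3 -c "
from h import *
rel(POT+[0,0,.013],TH-np.pi/2)"
```

```text
t 6.20 pos [ 0.5104 -0.1702  0.0722] width 0.530 F [-0.7  0.6 -3. ]
tool shift (fullscale) [ 0.022 -0.01   0.394]
turn (fullscale) [0.01  0.009 0.003]
joints [ 0.46  0.51 -0.32  1.93  0.22  0.75 -1.42]
```

{"fn": "play_rows", "kwargs": {"rows": [[0.02,-0.01,0.08,0.01,0,0,0.5],[0,0,0.08,0,0,0,0.5],[0,0,0.06,0,0,0,0.5],[0,0,0.06,0,0,0,0.5],[0,0,0,0,0,0,0.5]]}}

```text
clock: 6.7
position: [0.5124, -0.1699, 0.0284]
ee_rot: [-2.367, 2.06, 0.008]
force: [-1.3, -0.2, -3.9]
width: 0.531
```

```bash
python3 -c "
from h import *
rel(POT+[0,0,.013],TH-np.pi/2)"
```

```text
t 6.70 pos [ 0.5124 -0.1699  0.0284] width 0.531 F [-1.3 -0.2 -3.9]
tool shift (fullscale) [0.021 0.005 0.103]
turn (fullscale) [0.001 0.012 0.009]
joints [ 0.44  0.57 -0.29  1.96  0.25  0.65 -1.44]
```

{"fn": "play_rows", "kwargs": {"rows": [[0.02,0,0.04,0,0,0,0.5],[0,0,0.03,0,0,0,0.5],[0,0,0,0,0,0,0.5]]}}

```text
clock: 7.0
position: [0.5136, -0.1731, 0.0178]
ee_rot: [-2.367, 2.059, 0.006]
force: [0.4, -0.0, -4.4]
width: 0.532
```

{"fn": "play_rows", "kwargs": {"rows": [[0,0,0.02,0,0,0,0.5],[0,0,0,0,0,0,0.5]]}}

```text
clock: 7.2
position: [0.5138, -0.1733, 0.0149]
ee_rot: [-2.367, 2.06, 0.005]
force: [-0.3, 0.1, -3.1]
width: 0.53
```

{"fn": "play_rows", "kwargs": {"rows": [[0,0,0.015,0,0,0,0.5],[0,0,0,0,0,0,0.5]]}}

```text
clock: 7.4
position: [0.5144, -0.1734, 0.0131]
ee_rot: [-2.366, 2.059, 0.003]
force: [-0.2, 0.1, -3.3]
width: 0.53
```

{"fn": "play_rows", "kwargs": {"rows": [[0,0,0.012,0,0,0,0.5],[0,0,0,0,0,0,0.5]]}}

```text
clock: 7.6
position: [0.5154, -0.1734, 0.0131]
ee_rot: [-2.366, 2.058, -0.0]
force: [-0.8, -0.1, -3.3]
width: 0.532
```

{"fn": "play_rows", "kwargs": {"rows": [[0,-0.005,0.02,0,0,0,0.5],[0,0,0,0,0,0,0.5]]}}

```text
clock: 7.8
position: [0.518, -0.1732, 0.0125]
ee_rot: [-2.365, 2.057, -0.006]
force: [-0.4, 0.8, -5.2]
width: 0.529
```

```bash
python3 -c "
from h import *
rel(POT+[0,0,.013],TH-np.pi/2); o=observe(); print(o['ft_torque'],o['force'],o['joint_efforts'].round(2))
cv2.imwrite('pics/w3.png',get_image('wrist'));cv2.imwrite('pics/s3.png',cv2.resize(get_image('scene')[60:260,60:320],None,fx=2.5,fy=2.5))"
```

```text
t 7.80 pos [ 0.518  -0.1732  0.0125] width 0.529 F [-0.4  0.8 -5.2]
tool shift (fullscale) [-0.007  0.039 -0.004]
turn (fullscale) [-0.016  0.004  0.009]
joints [ 0.43  0.6  -0.28  1.96  0.27  0.61 -1.45]
[-0.01454175 -0.01907445  0.02225854] [-0.44031491  0.82495724 -5.18530874] [-2.400e-01 -6.808e+01 -4.690e+00 -2.099e+01 -4.000e-02 -2.500e-01
 -3.000e-02]
```

View pics/w3.png

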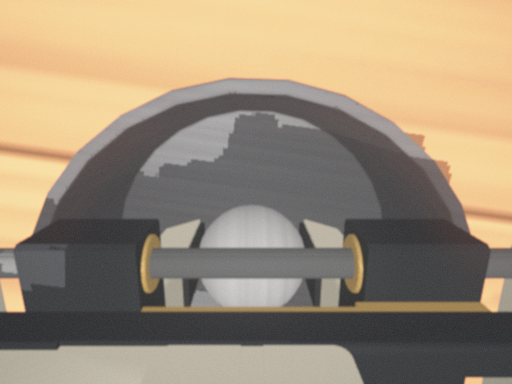

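View pics/s3.png

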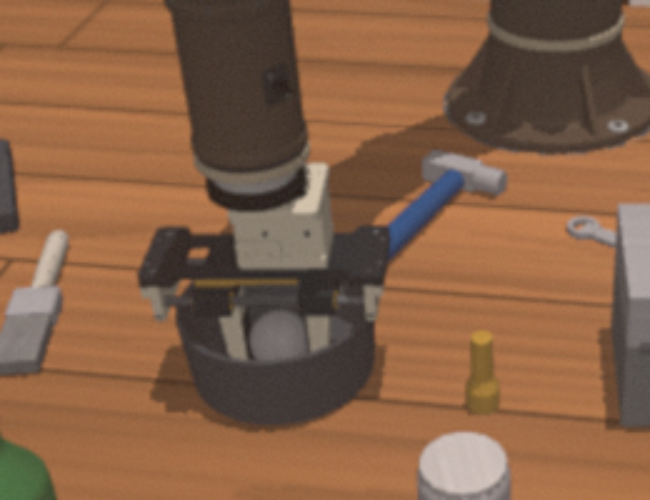

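{"fn": "play_rows", "kwargs": {"rows": [[0,0,0,0,0,0,0],[0,0,0,0,0,0,-0.2],[0,0,0,0,0,0,-0.4],[0,0,0,0,0,0,-0.5],[0,0,0,0,0,0,-0.5]]}}

```text
clock: 8.4
position: [0.5182, -0.1734, 0.0118]
ee_rot: [-2.364, 2.057, -0.006]
force: [0.4, -0.8, 0.0]
width: 0.743
```

```bash
python3 -c "
from h import *
rel(POT+[0,0,.013],TH-np.pi/2)
cv2.imwrite('pics/w4.png',get_image('wrist'))"
```

```text
t 8.40 pos [ 0.5182 -0.1734  0.0118] width 0.743 F [ 0.4 -0.8  0. ]
tool shift (fullscale) [-0.008  0.04  -0.008]
turn (fullscale) [-0.017  0.005  0.009]
joints [ 0.43  0.6  -0.28  1.96  0.27  0.61 -1.45]
```

View pics/w4.png

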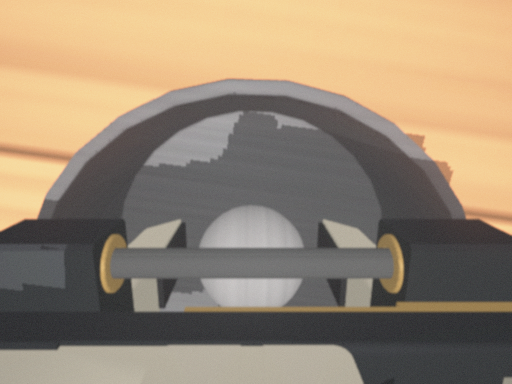

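{"fn": "play_rows", "kwargs": {"rows": [[0,0,-0.08,0.015,0,0,-0.5],[0,0,-0.15,0,0,0,-0.5],[0,0,-0.25,0,0,0,-0.5],[0,0,-0.3,0,0,0,-0.5],[0,0,-0.3,0,0,0,-0.5]]}}

```text
clock: 8.95
position: [0.5113, -0.1729, 0.1758]
ee_rot: [-2.364, 2.054, 0.002]
force: [0.3, -0.5, -0.0]
width: 0.749
```

```bash
python3 -c "
from h import *
rel(BC-.048*BX+[0,0,.22],TH-np.pi/2)
cv2.imwrite('pics/w5.png',get_image('wrist'))
cv2.imwrite('pics/t5.png',get_image('top'))"
```

```text
t 8.95 pos [ 0.5113 -0.1729  0.1758] width 0.749 F [ 0.3 -0.5 -0. ]
tool shift (fullscale) [-2.327  0.226 -0.278]
turn (fullscale) [-0.013  0.015  0.011]
joints [ 0.51  0.38 -0.36  1.83  0.15  0.96 -1.35]
```

View pics/w5.png

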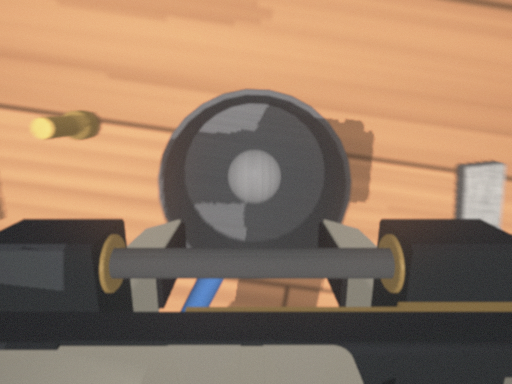

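View pics/t5.png

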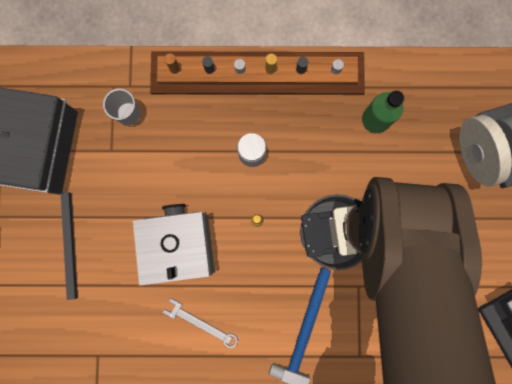

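{"fn": "play_rows", "kwargs": {"rows": [[-0.2,0,-0.25,-0.01,0.01,0.01,-0.5],[-0.3,0.03,-0.05,0,0,0,-0.5],[-0.3,0.03,0,0,0,0,-0.5],[-0.3,0.03,0,0,0,0,-0.5],[-0.3,0.03,0,0,0,0,-0.5]]}}

```text
clock: 9.55
position: [0.4693, 0.0289, 0.2284]
ee_rot: [-2.343, 2.077, -0.029]
force: [0.1, 0.0, -0.4]
width: 0.749
```

{"fn": "play_rows", "kwargs": {"rows": [[-0.3,0.03,0,0,0,0,-0.5],[-0.3,0.03,0,0,0,0,-0.5],[-0.2,0.03,0,0,0,0,-0.5],[0,0,0,0,0,0,-0.5]]}}

```text
clock: 9.95
position: [0.4366, 0.1573, 0.2305]
ee_rot: [-2.349, 2.062, -0.032]
force: [-0.1, -0.6, -0.3]
width: 0.751
```

```bash
python3 -c "
from h import *
F=BC-.048*BX
rel(F+[0,0,.152-.0188],TH-np.pi/2)
m=camera_model('wrist');a=get_image('wrist')
for A in(-.011,.011):
  for B in (-.005,.005):
    p=pj(m,F+A*BX+B*BY+[0,0,.168]);print(p.round(1));cv2.circle(a,tuple(int(x) for x in p.round()),1,(0,0,255),-1)
cv2.imwrite('pics/w6.png',a)"
```

```text
t 9.95 pos [0.4366 0.1573 0.2305] width 0.751 F [-0.1 -0.6 -0.3]
tool shift (fullscale) [-0.079  0.059  0.647]
turn (fullscale) [-0.051 -0.01  -0.009]
joints [ 0.01  0.21 -0.56  1.93  0.15  1.02 -2.06]
[242.4 228.5]
[228.6 228.6]
[242.1 199. ]
[227.9 199.1]
```

View pics/w6.png

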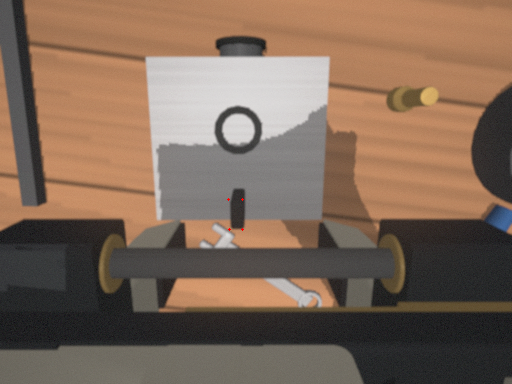

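{"fn": "play_rows", "kwargs": {"rows": [[-0.08,0.06,0.1,-0.05,0,0,-0.5],[0,0,0,0,0,0,-0.5],[0,0,0,0,0,0,-0.5]]}}

```text
clock: 10.3
position: [0.4279, 0.1632, 0.216]
ee_rot: [2.354, -2.075, 0.011]
force: [0.5, 0.2, 0.9]
width: 0.749
```

```bash
python3 -c "
from h import *
F=BC-.048*BX
rel(F+[0,0,.152-.0188],TH-np.pi/2)"
```

```text
t 10.30 pos [0.4279 0.1632 0.216 ] width 0.749 F [0.5 0.2 0.9]
tool shift (fullscale) [-0.033 -0.008  0.551]
turn (fullscale) [-0.004 -0.016 -0.018]
joints [-0.01  0.23 -0.57  1.94  0.15  1.01 -2.09]
```

{"fn": "play_rows", "kwargs": {"rows": [[-0.033,-0.005,0.1,0,-0.01,-0.015,-0.5],[0,0,0.15,0,0,0,-0.5],[0,0,0.15,0,0,0,-0.5],[0,0,0.1,0,0,0,-0.5],[0,0,0,0,0,0,-0.5]]}}

```text
clock: 10.8
position: [0.4337, 0.1615, 0.1419]
ee_rot: [-2.351, 2.078, -0.015]
force: [-0.3, 0.7, -0.2]
width: 0.753
```

```bash
python3 -c "
from h import *
F=BC-.048*BX
rel(F+[0,0,.152-.0188],TH-np.pi/2)"
```

```text
t 10.80 pos [0.4337 0.1615 0.1419] width 0.753 F [-0.3  0.7 -0.2]
tool shift (fullscale) [-0.045  0.028  0.057]
turn (fullscale) [-0.019 -0.009 -0.022]
joints [-0.04  0.32 -0.54  2.03  0.23  0.83 -2.16]
```

{"fn": "play_rows", "kwargs": {"rows": [[-0.055,0.03,0.05,-0.02,-0.01,-0.02,-0.5],[0,0,0,0,0,0,-0.5],[-0.01,0,0.01,0,0,0,-0.5],[0,0,0,0,0,0,-0.5]]}}

```text
clock: 11.2
position: [0.4298, 0.1704, 0.1348]
ee_rot: [-2.361, 2.069, -0.001]
force: [-0.2, 0.6, -0.6]
width: 0.751
```

```bash
python3 -c "
from h import *
F=BC-.048*BX
rel(F+[0,0,.152-.0188],TH-np.pi/2)
cv2.imwrite('pics/w7.png',get_image('wrist'))"
```

```text
t 11.20 pos [0.4298 0.1704 0.1348] width 0.751 F [-0.2  0.6 -0.6]
tool shift (fullscale) [0.017 0.01  0.01 ]
turn (fullscale) [-0.005  0.002 -0.006]
joints [-0.05  0.34 -0.54  2.04  0.24  0.82 -2.17]
```

View pics/w7.png

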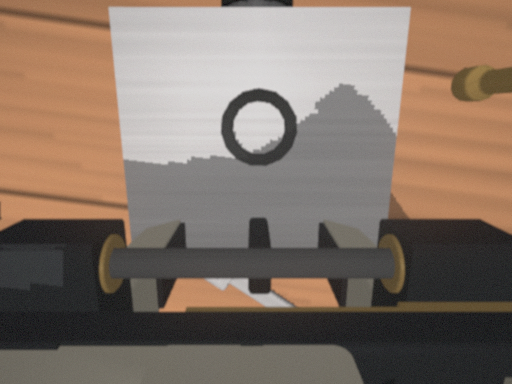

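{"fn": "play_rows", "kwargs": {"rows": [[0.015,0.01,0.005,0,0,0,0],[0,0,0,0,0,0,0.5],[0,0,0,0,0,0,1],[0,0,0,0,0,0,1],[0,0,0,0,0,0,1]], "force": 12}}

```text
clock: 11.75
position: [0.4291, 0.1677, 0.1349]
ee_rot: [-2.359, 2.068, -0.003]
force: [0.1, 0.4, -0.1]
width: 0.362
```

{"fn": "play_rows", "kwargs": {"rows": [[0,0,0,0,0,0,1],[0,0,0,0,0,0,1],[0,0,0,0,0,0,1],[0,0,0,0,0,0,1]]}}

```text
clock: 12.15
position: [0.4292, 0.1669, 0.1349]
ee_rot: [-2.36, 2.07, -0.004]
force: [0.4, 1.9, 1.8]
width: 0.108
```

```bash
python3 -c "
from h import *
F=BC-.048*BX
rel(F+[0,0,.152-.0188],TH-np.pi/2)
o=observe();R=Ro.from_rotvec(o['ee_rot']).as_matrix()
g=o['position']-.0188*R[:,2]; v=g-HINGE; print('grip rel hinge along BX,BY,Z',v@BX,v@BY,v[2])
"
```

```text
t 12.15 pos [0.4292 0.1669 0.1349] width 0.108 F [0.4 1.9 1.8]
tool shift (fullscale) [-0.006  0.003  0.011]
turn (fullscale) [-0.008 -0.    -0.007]
joints [-0.05  0.33 -0.54  2.04  0.24  0.82 -2.17]
grip rel hinge along BX,BY,Z -0.11268283896316401 -0.0008746838473262491 0.07367418092638779
```

```bash
cat > arc.py <<'E'
from h import *
import sys
o=observe();R=Ro.from_rotvec(o['ee_rot']).as_matrix()
g=o['position']-.0188*R[:,2]; v=g-HINGE; x,y,z=v@BX,v@BY,v[2]
a=np.degrees(np.arctan2(z,-x)); r=np.hypot(x,z); RR=.134
print("t %.2f a %.1f flap~%.2f rad r %.4f y %.4f w %.3f F"%(o["clock"],a,np.radians(a-32.5),r,y,o["width"]),o["force"].round(1))
step=float(sys.argv[1]); p=np.array([x,z])
Rt=np.column_stack([[np.sin(TH),-np.cos(TH),0],-BX,[0,0,-1]])
print("turn",(Ro.from_matrix(R.T@Rt).as_rotvec()/.5).round(3), "q",o["joints"].round(2))
for i in range(1,6):
    b=np.radians(a+step*i); q=RR*np.array([-np.cos(b),np.sin(b)]); d=q-p; p=q
    w=d[0]*BX+[0,0,d[1]]-(y*BY if i==1 else 0); print((R.T@w/.15).round(3), round(np.degrees(b)-32.5,1))
E
python3 arc.py 6
```

```text
t 12.15 a 33.2 flap~0.01 rad r 0.1346 y -0.0009 w 0.108 F [0.4 1.9 1.8]
turn [-0.008 -0.    -0.007] q [-0.05  0.33 -0.54  2.04  0.24  0.82 -2.17]
[-0.006 -0.059 -0.073] 6.7
[-0.    -0.063 -0.069] 12.7
[-0.    -0.07  -0.062] 18.7
[-0.    -0.076 -0.054] 24.7
[-0.    -0.081 -0.046] 30.7
```

{"fn": "play_rows", "kwargs": {"rows": [[0,-0.058,-0.074,0,0,0,1],[0,-0.063,-0.07,0,0,0,1],[0,-0.07,-0.062,0,0,0,1],[0,0,0,0,0,0,1]]}}

```text
clock: 12.55
position: [0.4555, 0.1703, 0.1652]
ee_rot: [2.361, -2.07, -0.001]
force: [0.2, -1.3, -0.3]
width: 0.111
```

```bash
python3 arc.py 6
```

```text
t 12.55 a 50.4 flap~0.31 rad r 0.1350 y -0.0010 w 0.111 F [ 0.2 -1.3 -0.3]
turn [ 0.004 -0.001 -0.006] q [-0.03  0.34 -0.54  1.95  0.22  0.92 -2.12]
[-0.007 -0.079 -0.051] 23.9
[-0.    -0.08  -0.048] 29.9
[-0.    -0.085 -0.039] 35.9
[-0.    -0.089 -0.03 ] 41.9
[-0.    -0.091 -0.021] 47.9
```

Going well; continue along the arc.

{"fn": "play_rows", "kwargs": {"rows": [[0,-0.078,-0.053,0,0,0,1],[0,-0.08,-0.049,0,0,0,1],[0,-0.085,-0.04,0,0,0,1],[0,-0.088,-0.03,0,0,0,1],[0,0,0,0,0,0,1]]}}

```text
clock: 13.05
position: [0.5002, 0.1762, 0.1887]
ee_rot: [2.356, -2.063, -0.008]
force: [-0.1, -1.4, 2.1]
width: 0.113
```

```bash
python3 arc.py 6
python3 -c "
from h import *
cv2.imwrite('pics/s8.png',cv2.resize(get_image('scene')[0:260,200:460],None,fx=2.2,fy=2.2))"
```

```text
t 13.05 a 72.3 flap~0.69 rad r 0.1338 y -0.0011 w 0.113 F [-0.1 -1.4  2.1]
turn [ 0.022 -0.005 -0.004] q [-0.04  0.38 -0.53  1.81  0.22  1.02 -2.09]
[-0.008 -0.09  -0.026] 45.8
[-0.    -0.092 -0.015] 51.8
[-0.    -0.093 -0.005] 57.8
[-0.    -0.093  0.004] 63.8
[-0.    -0.092  0.014] 69.8
```

View pics/s8.png

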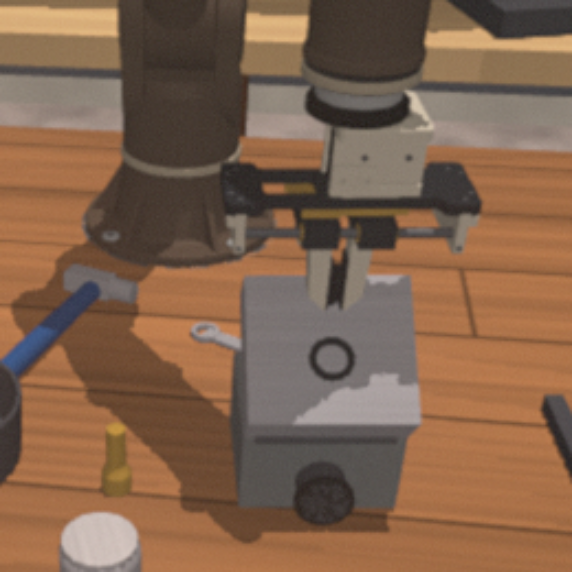

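{"fn": "play_rows", "kwargs": {"rows": [[0,-0.09,-0.026,0.02,0,0,1],[0,-0.092,-0.015,0,0,0,1],[0,-0.093,-0.005,0,0,0,1],[0,-0.093,0.004,0,0,0,1],[0,0,0,0,0,0,1]]}}

```text
clock: 13.6
position: [0.5535, 0.1831, 0.1938]
ee_rot: [2.361, -2.066, 0.003]
force: [1.5, -1.7, 3.0]
width: 0.112
```

```bash
python3 arc.py 6
```

```text
t 13.60 a 95.5 flap~1.10 rad r 0.1332 y -0.0013 w 0.112 F [ 1.5 -1.7  3. ]
turn [ 0.005 -0.009 -0.002] q [-0.05  0.45 -0.51  1.69  0.25  1.07 -2.08]
[-0.009 -0.093  0.008] 69.0
[-0.    -0.091  0.023] 75.0
[-0.    -0.088  0.033] 81.0
[-0.    -0.084  0.042] 87.0
[-0.    -0.079  0.05 ] 93.0
```

{"fn": "play_rows", "kwargs": {"rows": [[0,-0.093,0.01,0,0,0,1],[0,-0.091,0.023,0,0,0,1],[0,-0.088,0.033,0,0,0,1],[0,-0.05,0.023,0,0,0,1],[0,0,0,0,0,0,1]]}}

```text
clock: 14.1
position: [0.6029, 0.1896, 0.1791]
ee_rot: [2.362, -2.066, 0.005]
force: [2.0, -1.3, 4.0]
width: 0.105
```

```bash
python3 arc.py 3
```

```text
t 14.10 a 117.9 flap~1.49 rad r 0.1335 y -0.0015 w 0.105 F [ 2.  -1.3  4. ]
turn [ 0.002 -0.01  -0.002] q [-0.07  0.54 -0.49  1.58  0.28  1.09 -2.06]
[-0.01  -0.042  0.02 ] 88.4
[-0.    -0.039  0.025] 91.4
[-0.    -0.038  0.027] 94.4
[-0.    -0.037  0.029] 97.4
[-0.    -0.035  0.031] 100.4
```

{"fn": "play_rows", "kwargs": {"rows": [[0,-0.042,0.02,0,0,0,1],[0,-0.03,0.02,0,0,0,1],[0,0,0,0,0,0,0.7],[0,0,0,0,0,0,0.3],[0,0,0,0,0,0,0.2]]}}

```text
clock: 14.6
position: [0.6123, 0.1913, 0.1713]
ee_rot: [2.361, -2.062, 0.001]
force: [-1.3, 0.3, -0.1]
width: 0.275
```

```bash
python3 arc.py 3
python3 -c "
from h import *
cv2.imwrite('pics/s9.png',cv2.resize(get_image('scene')[0:260,200:460],None,fx=2.2,fy=2.2))"
```

```text
t 14.60 a 123.3 flap~1.58 rad r 0.1316 y -0.0011 w 0.275 F [-1.3  0.3 -0.1]
turn [ 0.009 -0.01   0.001] q [-0.08  0.56 -0.48  1.56  0.28  1.09 -2.06]
[-0.007 -0.047  0.013] 93.8
[-0.    -0.037  0.028] 96.8
[-0.    -0.036  0.03 ] 99.8
[-0.    -0.034  0.032] 102.8
[-0.    -0.032  0.034] 105.8
```

View pics/s9.png

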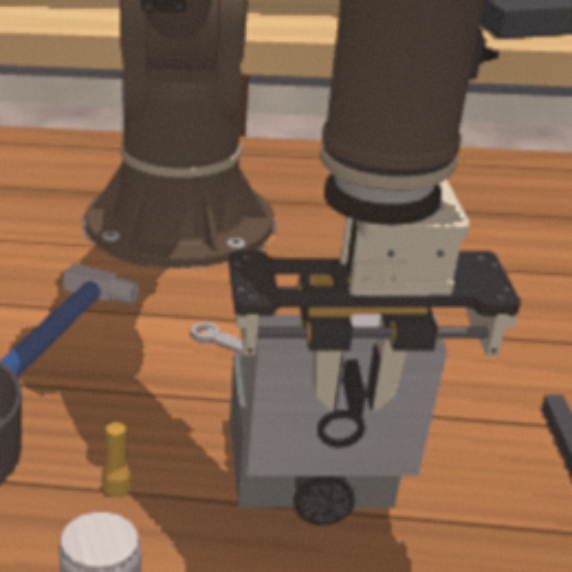

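{"fn": "play_rows", "kwargs": {"rows": [[0,0,-0.1,0,0,0,0],[0,0,-0.2,0,0,0,0],[0,0,-0.2,0,0,0,0],[0,0,-0.2,0,0,0,0],[0,0.1,0,0,0,0,0]]}}

```text
clock: 15.15
position: [0.5971, 0.1903, 0.2838]
ee_rot: [2.362, -2.061, -0.001]
force: [0.7, -0.1, -0.2]
width: 0.497
```

```bash
python3 -c "
from h import *
rel(BC+[0,0,.27]-.03*BX,TH-np.pi/2)
cv2.imwrite('pics/w10.png',get_image('wrist'))
cv2.imwrite('pics/t10.png',get_image('top'))
cv2.imwrite('pics/s10.png',cv2.resize(get_image('scene')[0:260,200:460],None,fx=2.2,fy=2.2))"
```

```text
t 15.15 pos [0.5971 0.1903 0.2838] width 0.497 F [ 0.7 -0.1 -0.2]
tool shift (fullscale) [-0.003  1.012  0.098]
turn (fullscale) [ 0.011 -0.008  0.003]
joints [-0.06  0.46 -0.5   1.44  0.22  1.31 -2.02]
```

View pics/s10.png

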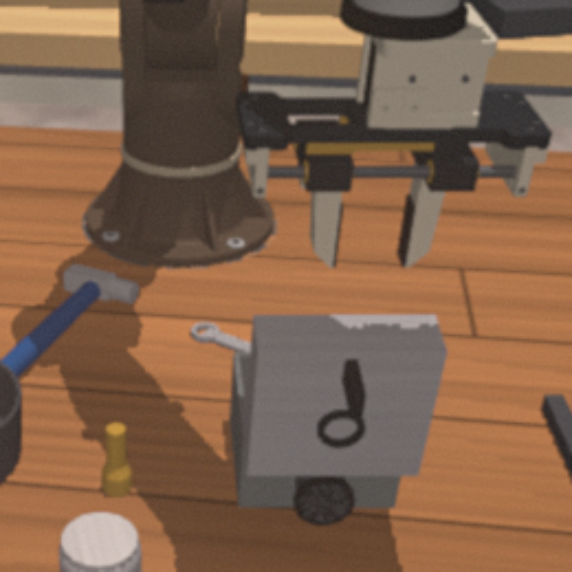

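View pics/t10.png

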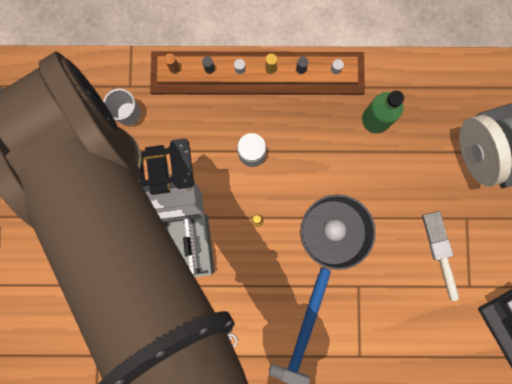

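{"fn": "play_rows", "kwargs": {"rows": [[0,0.3,0,0,0,0,0],[0,0.3,0,0,0,0,0],[0.1,0.3,0,0,0,0,0],[0.1,0.1,0,0,0,0,0],[0,0,0,0,0,0,0]]}}

```text
clock: 15.8
position: [0.445, 0.1369, 0.2782]
ee_rot: [2.354, -2.052, -0.01]
force: [1.0, -0.2, 0.7]
width: 0.501
```

```bash
python3 -c "
from h import *
G=BC-.03*BY
rel(G+[0,0,.104-.0188],TH-np.pi/2)
m=camera_model('wrist');a=get_image('wrist')
for S in (-1,1):
 for A in(-.02,.02):
  for B in (-.005,.005):
    p=pj(m,BC+S*.03*BY+A*BX+B*BY+[0,0,.123]);print(p.round(1));cv2.circle(a,tuple(int(x) for x in p.round()),1,(0,0,255),-1)
cv2.imwrite('pics/w11.png',a)"
```

```text
t 15.80 pos [0.445  0.1369 0.2782] width 0.501 F [ 1.  -0.2  0.7]
tool shift (fullscale) [-0.027 -0.264  1.282]
turn (fullscale) [ 0.037 -0.015  0.005]
joints [ 0.06  0.19 -0.55  1.82  0.11  1.18 -1.96]
[252.6 157.1]
[242.3 157.1]
[252.7 114.7]
[242.  114.7]
[190.6 157.1]
[180.2 157.1]
[188.5 114.6]
[177.8 114.6]
```

View pics/w11.png

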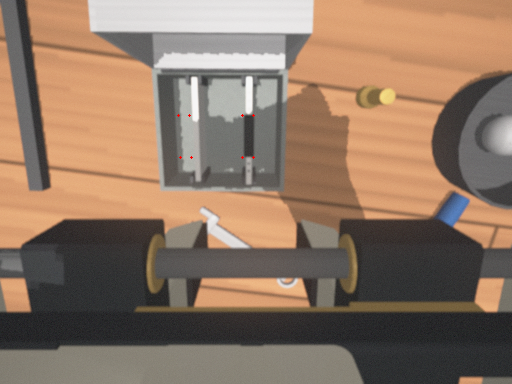

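{"fn": "play_rows", "kwargs": {"rows": [[-0.01,-0.26,0,0.03,-0.01,0,0],[0,0,0.25,0,0,0,0],[0,0,0.3,0,0,0,0],[0,0,0.15,0,0,0,0],[0,0,0,0,0,0,0]]}}

```text
clock: 16.35
position: [0.4918, 0.1492, 0.1698]
ee_rot: [-2.366, 2.062, 0.0]
force: [-0.1, -0.3, 0.7]
width: 0.498
```

```bash
python3 -c "
from h import *
G=BC-.03*BY
rel(G+[0,0,.104-.0188],TH-np.pi/2)
m=camera_model('wrist');a=get_image('wrist')
for S in (-1,):
 for A in(-.02,.02):
  for B in (-.005,.005):
    p=pj(m,BC+S*.03*BY+A*BX+B*BY+[0,0,.123]);print(p.round(1));cv2.circle(a,tuple(int(x) for x in p.round()),1,(0,0,255),-1)
cv2.imwrite('pics/w12.png',a)"
```

```text
t 16.35 pos [0.4918 0.1492 0.1698] width 0.498 F [-0.1 -0.3  0.7]
tool shift (fullscale) [0.023 0.082 0.564]
turn (fullscale) [-0.005  0.005  0.006]
joints [ 0.01  0.37 -0.52  1.88  0.22  0.94 -2.05]
[263.6 254.7]
[249.1 254.7]
[264.3 198.6]
[249.1 198.5]
```

View pics/w12.png

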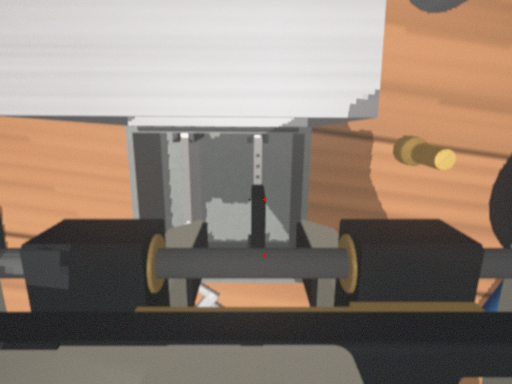

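{"fn": "play_rows", "kwargs": {"rows": [[0.023,0.08,0.1,0,0,0,0],[0,0,0.15,0,0,0,0],[0,0,0.15,0,0,0,0],[0,0,0.08,0,0,0,0],[0,0,0,0,0,0,0]]}}

```text
clock: 16.9
position: [0.4887, 0.1493, 0.1038]
ee_rot: [-2.357, 2.054, -0.008]
force: [0.9, 0.3, 1.0]
width: 0.503
```

```bash
python3 -c "
from h import *
G=BC-.03*BY
rel(G+[0,0,.104-.0188],TH-np.pi/2)
m=camera_model('wrist');print(-m['R'].T@m['t'])
for z in(.08,.123): print(pj(m,G+.02*BX+[0,0,z]))
cv2.imwrite('pics/w13.png',get_image('wrist'))"
```

```text
t 16.90 pos [0.4887 0.1493 0.1038] width 0.503 F [0.9 0.3 1. ]
tool shift (fullscale) [0.026 0.061 0.123]
turn (fullscale) [-0.03   0.013  0.006]
joints [-0.02  0.44 -0.49  1.97  0.29  0.78 -2.11]
[0.55188939 0.15724248 0.263108  ]
[258.2938858  204.48608795]
[259.72666677 230.52622709]
```

View pics/w13.png

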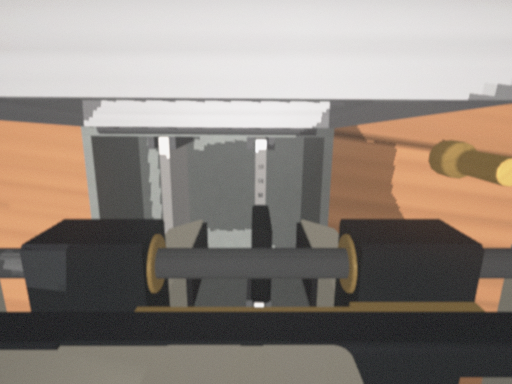

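{"fn": "play_rows", "kwargs": {"rows": [[0.02,0.06,0.06,-0.03,0.01,0.005,0],[0,0,0.04,0,0,0,0],[0,0,0,0,0,0,0]]}}

```text
clock: 17.25
position: [0.4821, 0.146, 0.091]
ee_rot: [-2.363, 2.064, -0.002]
force: [-0.9, 0.2, 0.4]
width: 0.502
```

```bash
python3 -c "
from h import *
G=BC-.03*BY
rel(G+[0,0,.104-.0188],TH-np.pi/2)"
```

```text
t 17.25 pos [0.4821 0.146  0.091 ] width 0.502 F [-0.9  0.2  0.4]
tool shift (fullscale) [0.009 0.013 0.039]
turn (fullscale) [-0.008  0.004  0.   ]
joints [-0.03  0.45 -0.48  1.99  0.3   0.76 -2.13]
```

{"fn": "play_rows", "kwargs": {"rows": [[0.009,0.01,0.025,-0.01,0,0,0],[0,0,0,0,0,0,0.4],[0,0,0,0,0,0,0.8],[0,0,0,0,0,0,1],[0,0,0,0,0,0,1]], "force": 20}}

```text
clock: 17.75
position: [0.4812, 0.1444, 0.0878]
ee_rot: [-2.365, 2.067, 0.002]
force: [0.1, 0.2, 0.8]
width: 0.204
```

{"fn": "play_rows", "kwargs": {"rows": [[0,0,0,0,0,0,1],[0,0,0,0,0,0,1],[0,0,0,0,0,0,1]], "force": 35}}

```text
clock: 18.05
position: [0.4813, 0.1444, 0.0879]
ee_rot: [-2.365, 2.067, 0.002]
force: [0.7, 0.4, -0.0]
width: 0.105
```

```bash
python3 -c "
from h import *
G=BC-.03*BY
rel(G+[0,0,.104-.0188],TH-np.pi/2)"
```

```text
t 18.05 pos [0.4813 0.1444 0.0879] width 0.105 F [ 0.7  0.4 -0. ]
tool shift (fullscale) [-0.001  0.006  0.018]
turn (fullscale) [-0.     0.004 -0.   ]
joints [-0.03  0.46 -0.48  2.    0.3   0.76 -2.13]
```

Gripped at 9.7 mm. Draw straight up slowly.

{"fn": "play_rows", "kwargs": {"rows": [[0,0,-0.04,0,0,0,1],[0,0,-0.08,0,0,0,1],[0,0,-0.1,0,0,0,1],[0,0,0,0,0,0,1]]}}

```text
clock: 18.45
position: [0.4809, 0.1444, 0.1233]
ee_rot: [-2.366, 2.066, 0.003]
force: [-0.3, -0.6, -0.8]
width: 0.109
```

```bash
python3 -c "
from h import *
G=BC-.03*BY
rel(G+[0,0,.24],TH-np.pi/2)"
```

```text
t 18.45 pos [0.4809 0.1444 0.1233] width 0.109 F [-0.3 -0.6 -0.8]
tool shift (fullscale) [-0.002  0.005 -0.778]
turn (fullscale) [0.002 0.004 0.001]
joints [-0.01  0.41 -0.51  1.96  0.26  0.84 -2.09]
```

{"fn": "play_rows", "kwargs": {"rows": [[0,0.005,-0.12,0,0,0,1],[0,0,-0.15,0,0,0,1],[0,0,-0.2,0,0,0,1],[0,0,-0.2,0,0,0,1],[0,0,-0.15,0,0,0,1]]}}

```text
clock: 18.95
position: [0.4785, 0.143, 0.2484]
ee_rot: [2.364, -2.065, -0.007]
force: [0.8, 0.3, -1.4]
width: 0.106
```

```bash
python3 -c "
from h import *
G=BC-.03*BY
rel(G+[0,0,.25]-.08*BX,0.)
cv2.imwrite('pics/s14.png',cv2.resize(get_image('scene')[0:260,200:460],None,fx=2.2,fy=2.2))"
```

```text
t 18.95 pos [0.4785 0.143  0.2484] width 0.106 F [ 0.8  0.3 -1.4]
tool shift (fullscale) [-0.008  0.52  -0.008]
turn (fullscale) [ 0.007  0.01  -2.872]
joints [ 0.05  0.27 -0.55  1.8   0.15  1.12 -1.99]
```

View pics/s14.png

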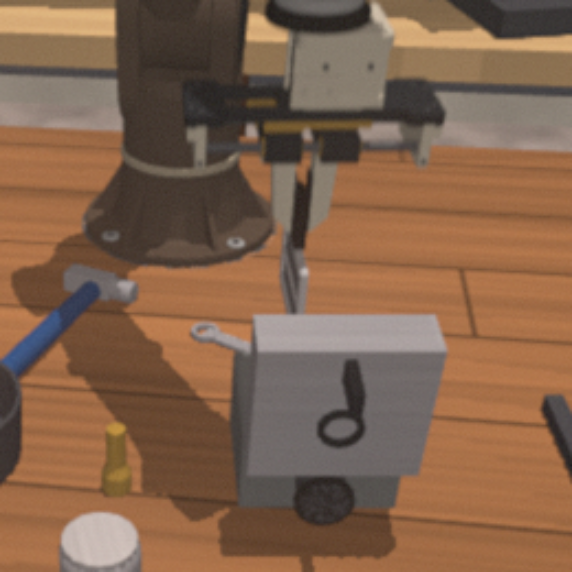

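{"fn": "play_rows", "kwargs": {"rows": [[0,0.15,0,0,0,0,1],[0,0.2,0,0,0,0,1],[0,0.1,0,0,0,0,1],[0,0,0,0,0,-0.1,1],[0,0,0,0,0,-0.2,1]]}}

```text
clock: 19.5
position: [0.4114, 0.1344, 0.2527]
ee_rot: [-2.513, 1.879, -0.003]
force: [0.1, -0.4, -1.2]
width: 0.103
```

{"fn": "play_rows", "kwargs": {"rows": [[0,0,0,0,0,-0.25,1],[0,0,0,0,0,-0.25,1],[0,0,0,0,0,-0.25,1],[0,0,0,0,0,-0.25,1],[0,0,0,0,0,-0.25,1]]}}

```text
clock: 20.0
position: [0.4114, 0.1339, 0.2521]
ee_rot: [-2.983, 0.978, -0.006]
force: [0.8, 0.1, -0.9]
width: 0.105
```

```bash
python3 -c "
from h import *
rel([.415,.13,.25],0.)"
```

```text
t 20.00 pos [0.4114 0.1339 0.2521] width 0.105 F [ 0.8  0.1 -0.9]
tool shift (fullscale) [0.035 0.007 0.014]
turn (fullscale) [-0.005 -0.008 -1.267]
joints [ 0.16  0.15 -0.67  1.94  0.11  1.08 -1.18]
```

{"fn": "play_rows", "kwargs": {"rows": [[0,0,0,0,0,-0.25,1],[0,0,0,0,0,-0.25,1],[0,0,0,0,0,-0.25,1],[0,0,0,0,0,-0.25,1],[0,0,0,0,0,-0.15,1]]}}

```text
clock: 20.5
position: [0.4118, 0.1334, 0.2512]
ee_rot: [-3.14, 0.051, -0.008]
force: [-0.2, 0.4, -1.3]
width: 0.114
```

{"fn": "play_rows", "kwargs": {"rows": [[0,0,0,0,0,-0.1,1],[0,0,0,0,0,0,1],[0,0,0,0,0,0,1]]}}

```text
clock: 20.8
position: [0.412, 0.133, 0.2507]
ee_rot: [-3.141, -0.031, -0.008]
force: [0.2, 0.0, -0.9]
width: 0.104
```

```bash
python3 -c "
from h import *
rel([.415,.13,.25],0.)
cv2.imwrite('pics/w15.png',get_image('wrist'))
cv2.imwrite('pics/t15.png',get_image('top'))
cv2.imwrite('pics/s15.png',cv2.resize(get_image('scene')[0:300,100:460],None,fx=2,fy=2))"
```

```text
t 20.80 pos [0.412  0.133  0.2507] width 0.104 F [ 0.2  0.  -0.9]
tool shift (fullscale) [0.019 0.02  0.005]
turn (fullscale) [-0.002 -0.01   0.04 ]
joints [ 0.24  0.17 -0.75  1.93  0.13  1.08 -0.55]
```

View pics/s15.png

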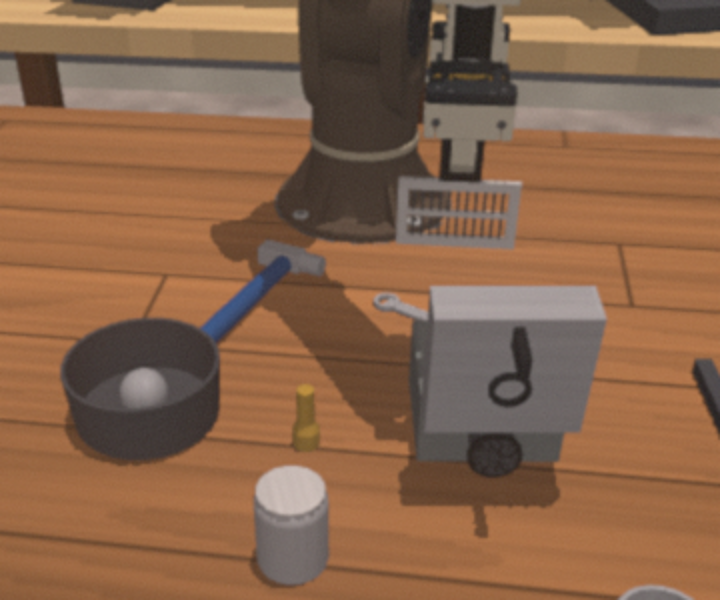

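View pics/t15.png

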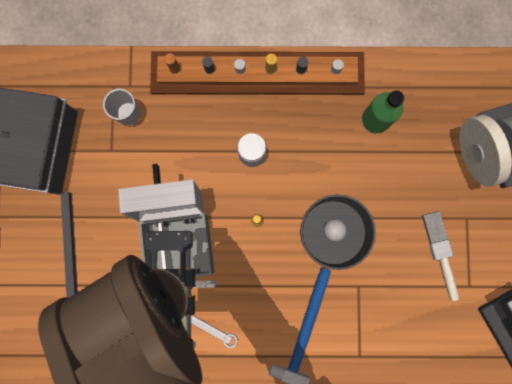

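View pics/w15.png

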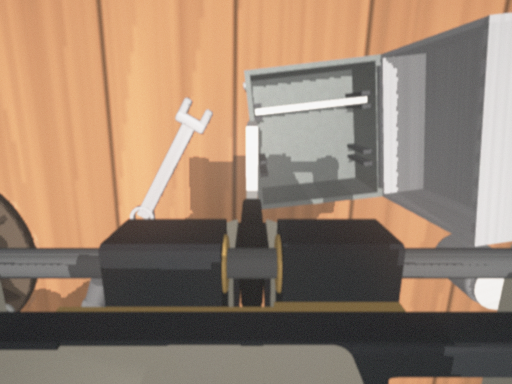

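{"fn": "play_rows", "kwargs": {"rows": [[0,0,0,0,0,0,1],[0,0,0,0,0,0,1],[0,0,0,0,0,0,1],[0,0,0,0,0,0,1]]}}

```text
clock: 21.35
position: [0.412, 0.1331, 0.2508]
ee_rot: [-3.141, -0.03, -0.008]
force: [-0.4, 0.1, -1.5]
width: 0.107
```

```bash
python3 -c "
from h import *
o=observe();print(o['position'],o['ee_rot'],o['width'],abs(o['dq']).max())
for n in('top','scene'):
  m=camera_model(n)
  for q in(1.45,1.55,1.65):
    x,z=-.113,.088; c,s=np.cos(q),np.sin(q)
    P=HINGE+(x*c+z*s)*BX+[0,0,-x*s+z*c]
    print(n,q,pj(m,P).round(1))
print(bp(camera_model('top'),335,230.5,.031)-POT)
"
```

```text
[0.41197381 0.13312087 0.25082855] [-3.14075491 -0.03015272 -0.00802388] 0.1067096513972574 0.0015292981615448785
top 1.45 [154.5 174.9]
top 1.55 [154.7 169.3]
top 1.65 [155.1 164.4]
scene 1.45 [361.7 166.8]
scene 1.55 [362.3 175.1]
scene 1.65 [362.8 183.9]
[3.04315439e-03 4.05358119e-05 3.10000000e-02]
```

```bash
python3 -c "
from cell import *
print(sign_off())"
```

```text
the job is handed in; nothing more can be done
None
```

I finished the task and handed it in at about 21.4 s of the 72 s allowed. No verdict came back, so the results below are my own checks.

- **Ball:** I lowered it to the pot floor in small steps and released it there with the flap still shut. It came to rest about 3 mm from the pot's axis. I could not confirm floor contact from the force reading before letting go, only from the height, which put the ball within about 1 mm of the floor. The last small downward steps also slid the gripper a few millimetres sideways.
- **Flap:** I swung it open by the fin and released it at about 1.58 rad. In the last pictures the fin tip sits where the fully open angle of about 1.65 rad would put it.
- **Filter plate:** I drew it straight up and turned it square to the far edge, to about 0.02 rad. It is held still and upright, with its grip point about 0.267 m above the bench and its lower edge about 88 mm above the box's rim. It is clear of the box and flap.
- **Everything else:** The plain plate is still in its slot, and the pin and tin are standing in the final pictures. I judged the plain plate by eye and did not measure how far it had moved.

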